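# Lock the polishing arbor's spindle with its pin

## Robot

A 7-joint arm with a two-finger parallel gripper is mounted at the origin on a cart in front of the work surface, level with it; the furniture and walls round the work are solid. World frame = base frame: x ahead of the robot, y to its left, z up, the work surface at z = 0. Lengths are in mm, angles in rad, forces in N, time in s.
With the tool pointing down it reaches from about 400 to 875 mm from the base axis. Payload 4.4 kg.
Tool frame: the origin (TCP) lies between the finger pads; the fingertips stand 22 mm ahead of it and the grasp point (between the pads) lies 3 mm ahead of it; z points along the fingers, y is the line along which they close (so a half turn about z gives the same grasp; the last joint's range is limited). The gripper opens to 85 mm and grips with 20 to 120 N. Pads are 22 mm wide; open, the fingers measure 114 mm over their backs; the gripper's body (76 mm by 85 mm) begins 54 mm behind the grasp point. The pads swing forward as they close: fully open they stand 13 mm farther back than shut.
Start: joints at [-1.281, 0.628, 0.038, 1.517, -0.027, 0.996, -0.02], TCP at [226.399, 609.312, 253.313] pointing down, gripper open.
Joint ranges: [-3.06, 3.06], [-0.37, 2.12], [-1.25, 1.32], [0.18, 2.47], [-1.1, 4.24], [0.23, 1.98], [-2.94, 2.94]. Speed limits (rad/s): [2.57, 2.57, 3.14, 3.14, 3.14, 3.14, 3.14].

## Interface

Orientations are given as [roll, pitch, yaw] about the fixed x, y, z axes, in that order (R = Rz(yaw) Ry(pitch) Rx(roll)).
In Python, from cell import ctrl gives the robot as it stands.
- The arm moves only by the tool step_arm, never from a script. Its argument "plan" is a list of rows, each an object of numbers: "dx", "dy", "dz": the shift along the tool's x, y, z scaled (see below); "ax", "ay", "az": the turn, a rotation vector about the tool's x, y, z scaled (see below); "gripper": the opening, from 0 (shut) to 1 (fully open). A call has 1 to 20 rows; each row shifts and turns the commanded pose from where the row before left it, along the tool's axes as they then stand; what a row does not reach is not made up. The controller multiplies each number of a shift by 0.3 m and each number of a turn by 90 degrees. A row lasts 1/8 s, in which the tool goes at most 62.5 mm and 10.7 degrees, less where a joint would pass 70% of its speed; a pose out of reach is approached as far as the arm can. A call with a number of a shift or a turn outside -1 to 1 is refused whole. A call with a gripper value outside its range is refused whole. The fingers move at their own pace and stop on an object; the grip force is fixed at half the most. Time passes only in rows, so rows that do not move let the fingers close. It gives the time, the measured TCP pose, the force, the opening and the grip force at its end, in the units of the state.
- ctrl.read_state(): the state, without advancing time (a new reading comes with each control period).
- ctrl.get_image(name): name is "scene" or "top" or "wrist"; returns a dict with "color" (384x512x3 uint8, red, green, blue), "range_z" (384x512 float32, mm along the optical axis (not along the pixel's ray), 0 where there is no reading), "fx", "fy", "cx", "cy" (pixels), "T" (4x4, takes a point from camera to world coordinates); the wrist camera has in their place "T_tool_cam" (4x4, takes a point from camera to tool coordinates, whose origin is the TCP and whose axes are the flange's). Camera axes: x right, y down, z forward; pixel columns grow to the right and rows downward; lengths in mm; the calibration is good to about 2 mm. A picture is of the moment at which its call begins: read the wrist's pose just before it.
- ctrl.finish_job(): hands the job in; it is judged then, once.
The state is a dict: "clock": time; "qpos": joint angles; "qd": joint speeds; "tau": joint torques, N m; "eef_pos": TCP position; "tool_rot": TCP orientation; "force": force on the tool from outside, world axes, zero at the start; "torque": the same for the moment, N m; "width": finger opening in mm; "gripper_force": force on a finger pad.
Only numpy, scipy, OpenCV 4.12 (cv2) and the standard library are available. Lean on these libraries where they do the work, as an engineer would, in place of code of your own. Each camera call takes 0.05 s, during which the arm holds its last target. There are 200 camera calls.

## Task

The polishing wheel is due for a change, so lock the arbor's spindle: take the long lock pin (the one with the tall cylindrical head) out of the wooden rack, stand it in the hole on top of the bearing block, turn the wheel by hand until the pin drops into the hidden cross-hole of the spindle, and push the pin fully home, its head flush on the block. Leave the short pin in the rack and everything else on the bench where it is.

Things in the scene. Friction and masses are not known exactly. Their poses are not given: they have to be found in the camera images.
- arbor: Polishing arbor, fixed to the bench: grey bearing block (60 mm in x, 80 in y, top face 115 mm above the bench) on a steel foot plate (100 x 120 x 12 mm). Origin on the bench straight under the bore; z up; y runs along the spindle from the block to the wheel, which sits at +y.
- bore (a point): Centre of the mouth of the vertical bore (12 mm diameter) in the block's top face; axes as the arbor's. The spindle's top is 23 mm down; below the spindle the bore goes on to 78 mm depth. A pin stood in it on an unaligned spindle stays upright by itself, shank 47 mm out; it drops by its own weight when the cross-hole comes under it, and the wheel is then locked but for a few degrees.
- wheel_centre (a point): Centre of the dark polishing wheel, 140 mm along y from the bore, 80 mm above the bench; axes as the arbor's (does not turn). Plain disc, 104 mm diameter, 16 mm thick, round steel flanges (38 mm diameter, 5 mm thick) on both faces; rim top 132 mm above the bench. Pinch it across its faces at the rim from above and carry it round in an arc; with a light grip (about 12 N) the pads can pivot on it.
- cross_hole (a point): On the spindle's axis straight under the bore, inside the block, out of sight; does not turn. Steel spindle, 24 mm diameter, axis 80 mm above the bench, along y; turns endlessly both ways (about 0.06 Nm friction), stays where left. One hole, 12 mm wide, goes right through it here and lines up with the bore every 180 degrees, at an angle that differs each time; nothing visible shows it; never aligned at the start.
- detent (a point): A spring-loaded ball sticks about 3 mm into the lower bore here, 61 mm below the bore's mouth. A pin that drops into the cross-hole may stop anywhere from 5 to 27 mm short of home, on the ball or wedged by a slightly misaligned spindle; a push of about 5 to 15 N on its head takes it home (if it catches, turn the wheel a few degrees).
- lock_pin: Long steel lock pin, loose, about 70 g, standing in a rack hole: shank 10 mm diameter, 70 mm long, with a 7 mm tapered nose (4 mm wide at the tip); on top a dark cylindrical head, 24 mm diameter, 24 mm tall. Origin at the tip, z towards the head: head from z = 70 to 94 mm. Parked, the tip is 9 mm above the bench; fully home it is 70 mm below the bore's mouth.
- short_pin: The other pin in the rack, to be left there: same shank diameter but 45 mm long, with a flat head 28 mm in diameter and 8 mm tall. Origin at its tip, z up.
- pin_rack: Wooden block fixed to the bench, 130 mm in x, 50 mm in y, 45 mm tall, with two blind holes 12 mm in diameter and 36 mm deep at x = -35 and +35 mm. Origin at the centre of its underside. Which pin stands in which hole varies.
- electrical_tape: Bystander: black roll of tape lying flat, 66 mm across, 19 mm tall; origin under its centre.
- bolt: Bystander: steel hexagon bolt lying down, 17 x 48 x 19 mm; origin under its centre.
- wood_block: Bystander: wooden offcut, 38 x 85 x 36 mm; origin under its centre.
- wrench: Bystander: steel combination wrench lying flat, 27 x 185 x 8 mm; origin under its centre.
- screw_box: Bystander: green cardboard box, 56 x 85 x 58 mm; origin under its centre.
- drill_battery: Bystander: black and red battery pack, 68 x 112 x 55 mm; origin under its centre.
Mind the look-alikes: they are no part of the job. What is shaped like the lock_pin but red is not meant.

How it is judged:
By the outcome, as a careful person would: the job done as asked, in the order asked, and still so for the second after the job is handed in, with the robot touching nothing.
It also fails if it takes over 72 s, if anything falls off the work surface, if the arm or the gripper's body presses on something with over 40 N, if the wrist force passes 120 N, or if a joint passes its speed limit or range.

## Working session

There is one attempt and no reset: what is moved stays moved. The work goes in short steps, Python scripts to look and compute and a tool call to move; the robot and the scene stay as the last step left them, time stands still between calls to the robot, and variables do not carry over. Pictures are saved under pics/ and viewed, at most 10 in all, crops included, and the job is handed in when it is done.

Besides the shell and the picture viewer there is one more tool, called after "Request:" as a command line: name --argument value ..., lists and objects as JSON in quotes. step_arm: Moves the arm, as the interface text tells. Shifts and turns lie within -1 to 1; 1 stands for 0.3 m of shift or 90 degrees of turn. Its arguments: {"type":"object","properties":{"plan":{"type":"array"}},"required":["plan"]}

```bash
mkdir -p pics; ls
python3 - <<'E'
from cell import ctrl
import cv2,numpy as np
s=ctrl.read_state();print({k:np.round(s[k],3) for k in s})
for n in("top","scene"):
    im=ctrl.get_image(n);np.savez(n+".npz",**im)
    cv2.imwrite(f"pics/{n}1.png",im["color"][:,:,::-1]);print(n,im["fx"],im["cx"],im["cy"],np.round(im["T"],3))
E
```

```text
pics
{'clock': np.float64(0.0), 'qpos': array([-1.281,  0.629,  0.038,  1.518, -0.027,  0.996, -0.02 ]), 'qd': array([-0.   ,  0.001,  0.   , -0.001, -0.   , -0.002, -0.002]), 'tau': array([ 1.0000e-03, -5.6341e+01,  1.2270e+00, -1.9344e+01,  1.1000e-02,
        1.0000e-02,  0.0000e+00]), 'eef_pos': array([226.181, 608.733, 252.393]), 'tool_rot': array([-3.14 ,  0.   ,  2.786]), 'force': array([ 0.206,  0.526, -0.171]), 'torque': array([0.068, 0.051, 0.004]), 'gripper_force': np.float64(0.0), 'width': np.float64(85.082)}
top 407.1846844869834 254.86150326730626 192.34067655800519 [[-2.000000e-03 -9.970000e-01  7.600000e-02  4.987150e+02]
 [-1.000000e+00  3.000000e-03  1.900000e-02 -7.104400e+01]
 [-1.900000e-02 -7.600000e-02 -9.970000e-01  1.214222e+03]
 [ 0.000000e+00  0.000000e+00  0.000000e+00  1.000000e+00]]
scene 459.9420973445934 255.3025464947257 190.9897567833228 [[ 7.810000e-01 -2.820000e-01  5.570000e-01 -1.919310e+02]
 [-6.250000e-01 -3.490000e-01  6.980000e-01 -1.072193e+03]
 [-3.000000e-03 -8.930000e-01 -4.490000e-01  7.150330e+02]
 [ 0.000000e+00  0.000000e+00  0.000000e+00  1.000000e+00]]
```

View pics/top1.png

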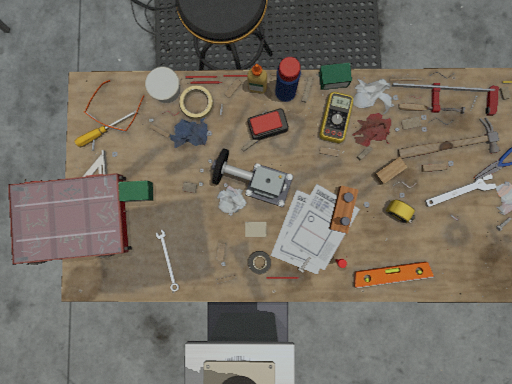

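View pics/scene1.png

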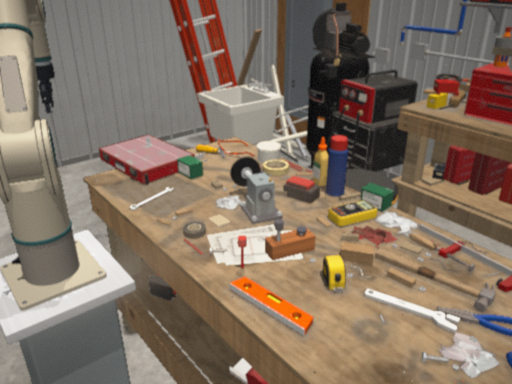

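The top view shows the arbor block at (268,182) with its wheel at (220,166). The rack is at (343,209) with its two pins, and the red decoy is at (341,264).

```bash
cat > h.py <<'E'
import numpy as np,cv2
from cell import ctrl
from scipy.spatial.transform import Rotation as R
def cloud(im,T):
    h,w=im["range_z"].shape;v,u=np.mgrid[:h,:w];z=im["range_z"].astype(float)
    p=np.stack([(u-im["cx"])/im["fx"]*z,(v-im["cy"])/im["fy"]*z,z],-1)
    P=p@T[:3,:3].T+T[:3,3];P[z==0]=np.nan;return P
def wrist():
    s=ctrl.read_state();im=ctrl.get_image("wrist")
    T=np.eye(4);T[:3,:3]=R.from_euler("xyz",s["tool_rot"]).as_matrix();T[:3,3]=s["eef_pos"]
    return s,im,T@im["T_tool_cam"]
def rect(P,m):
    q=P[m][:,:2].astype(np.float32);c,wh,a=cv2.minAreaRect(q);return m.sum(),np.round(q.mean(0),1),np.round(np.median(P[m][:,2]),1),np.round(c,1),np.round(wh,1),round(a,1)
E
python3 - <<'E'
from h import *
im=dict(np.load("top.npz"));P=cloud(im,im["T"]);z=P[...,2]
v,u=np.mgrid[:384,:512]
def box(a,b,c,d):return (u>=a)&(u<b)&(v>=c)&(v<d)
print("block",rect(P,box(240,295,155,210)&(z>108)&(z<122)))
print("wheel",rect(P,box(205,232,140,190)&(z>60)))
r=box(325,362,180,240)
print("rack",rect(P,r&(z>38)&(z<50)))
for a,b in((56,70),(90,112)):
    m=r&(z>a)&(z<b)
    if m.sum(): print(a,rect(P,m))
print("red",rect(P,box(330,352,255,275)&(z>60)))
for y in range(186,232,2): print(y,*(np.round(z[y,330:358:2])).astype(int))
c=cv2.resize(im["color"][130:280,190:370,::-1],None,fx=4,fy=4,interpolation=cv2.INTER_CUBIC);cv2.imwrite("pics/crop1.png",c)
E
```

```text
block (np.int64(628), array([615. , -83.2], dtype=float32), np.float64(114.3), array([615.5, -83.6]), array([79.2, 60.5]), 71.4)
wheel (np.int64(427), array([655.5,  44.9], dtype=float32), np.float64(105.4), array([659.3,  45.2]), array([100.1,  56.3]), 3.3)
rack (np.int64(661), array([ 538.3, -301. ], dtype=float32), np.float64(44.2), array([ 539.3, -303.1]), array([ 50.6, 129.6]), 75.5)
56 (np.int64(76), array([ 572.9, -311.1], dtype=float32), np.float64(60.9), array([ 573. , -311.3]), array([26.3, 23. ]), 89.4)
90 (np.int64(66), array([ 505.6, -293.3], dtype=float32), np.float64(102.3), array([ 505.1, -294.1]), array([21.7, 22.6]), 0.2)
red (np.int64(72), array([ 391.5, -283.7], dtype=float32), np.float64(92.5), array([ 390.8, -284.3]), array([22.7, 22.6]), 43.4)
186 0 0 -3 2 0 31 40 45 2 4 4 2 0 -1
188 -1 1 2 -1 9 49 44 45 43 45 44 46 -4 -2
190 0 -2 -2 -1 19 49 47 41 45 42 44 -9223372036854775808 46 45
192 -1 1 -2 2 29 44 40 47 43 47 44 48 46 46
194 0 4 -2 -4 39 46 42 59 67 63 63 45 43 45
196 1 -3 1 8 41 46 43 59 61 61 60 62 39 44
198 1 1 -4 22 41 44 45 63 62 59 61 61 44 -2
200 1 2 1 28 43 42 43 59 61 59 65 45 42 3
202 1 3 -2 35 44 46 46 42 44 43 45 47 48 0
204 -7 -1 5 44 40 44 46 46 46 47 45 43 45 -3
206 -1 0 15 50 40 46 44 42 46 48 46 45 2 -2
208 0 -5 26 46 43 46 46 46 44 45 39 45 0 3
210 -2 2 36 46 46 45 45 44 46 44 43 45 2 0
212 0 11 44 46 46 43 47 44 41 42 46 46 4 3
214 -1 12 40 47 46 43 45 46 43 44 47 6 -2 0
216 -1 26 42 43 43 40 45 46 41 46 42 1 -3 2
218 4 33 43 41 42 41 103 104 106 102 47 0 2 -2
220 4 42 45 49 42 91 103 101 103 105 42 -4 -1 2
222 15 44 44 46 41 88 103 102 108 103 -1 2 -2 1
224 24 47 44 43 45 44 94 104 100 43 -1 -3 0 2
226 34 43 42 44 45 46 43 46 43 41 0 0 -4 -3
228 42 43 41 45 43 42 44 47 43 41 0 -3 -1 -5
230 2 0 41 43 47 43 46 45 44 -5 0 -1 0 0<stdin>:13: RuntimeWarning: invalid value encountered in cast
```

View pics/crop1.png

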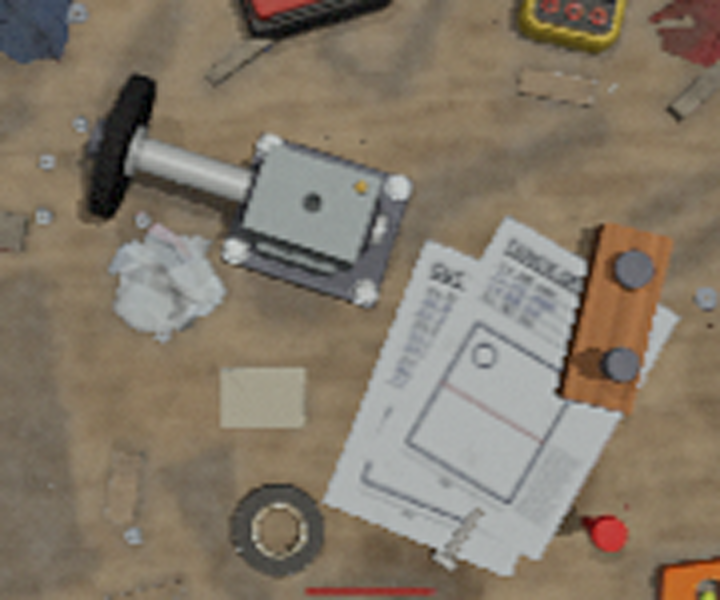

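The crop shows the bore mouth at crop (312,202), so image (268,180.5). The long pin (small, tall head) is at the near end of the rack and the flat pin is at the far end.

```bash
cat >> h.py <<'E'
def pix(im,T,u,v,z):
    d=T[:3,:3]@np.array([(u-im["cx"])/im["fx"],(v-im["cy"])/im["fy"],1]);return T[:3,3]+d*(z-T[2,3])/d[2]
def rel(pos,rot,p0=None,r0=None):
    "shift then turn, tool axes, in move units (total)"
    s=ctrl.read_state();r0=R.from_euler("xyz",s["tool_rot"] if r0 is None else r0);p0=s["eef_pos"] if p0 is None else p0
    d=r0.inv().apply(np.array(pos)-p0);a=(r0.inv()*R.from_euler("xyz",rot)).as_rotvec(degrees=True)
    return "shift",np.round(d/300,4),"turn",np.round(a/90,4),"mm",round(np.linalg.norm(d),1)
E
python3 - <<'E'
from h import *
im=dict(np.load("top.npz"));T=im["T"]
print("bore",pix(im,T,268,180.5,115).round(1))
w=ctrl.get_image("wrist");print(w["fx"],w["cx"],w["cy"],w["T_tool_cam"].round(3))
s=ctrl.read_state();r=[np.pi,0,np.deg2rad(180-18)]
print(rel(s["eef_pos"],r)); print(rel([600,-40,330],r,None,r))
E
```

```text
bore [614.9 -85.7 115. ]
340.24090370281874 253.0463647965739 188.57140117829965 [[-1.00000e-03 -9.48000e-01 -3.19000e-01  8.14460e+01]
 [ 1.00000e+00 -1.00000e-03  0.00000e+00 -9.40000e-02]
 [-0.00000e+00 -3.19000e-01  9.48000e-01 -1.21215e+02]
 [ 0.00000e+00  0.00000e+00  0.00000e+00  1.00000e+00]]
('shift', array([0., 0., 0.]), 'turn', array([-0.0009, -0.    , -0.0265]), 'mm', np.float64(0.0))
('shift', array([-1.8533, -1.6721, -0.258 ]), 'turn', array([0., 0., 0.]), 'mm', np.float64(752.8))
```

Request:
step_arm --plan '[{"az": -0.027}, {"dx": -0.132, "dy": -0.119, "dz": -0.018}, {"dx": -0.132, "dy": -0.119, "dz": -0.018}, {"dx": -0.132, "dy": -0.119, "dz": -0.018}, {"dx": -0.132, "dy": -0.119, "dz": -0.018}, {"dx": -0.132, "dy": -0.119, "dz": -0.018}, {"dx": -0.132, "dy": -0.119, "dz": -0.018}, {"dx": -0.132, "dy": -0.119, "dz": -0.018}, {"dx": -0.132, "dy": -0.119, "dz": -0.018}, {"dx": -0.132, "dy": -0.119, "dz": -0.018}, {"dx": -0.132, "dy": -0.119, "dz": -0.018}, {"dx": -0.132, "dy": -0.119, "dz": -0.018}, {"dx": -0.132, "dy": -0.119, "dz": -0.018}, {"dx": -0.132, "dy": -0.119, "dz": -0.018}, {"dx": -0.132, "dy": -0.119, "dz": -0.018}, {}]'

```text
invalid input
```

Request:
step_arm --plan '[{"dx": 0, "dy": 0, "dz": 0, "ax": 0, "ay": 0, "az": -0.027, "gripper": 1}]'

```text
clock: 0.28
eef_pos: [226.3, 609.1, 252.9]
tool_rot: [-3.141, 0.0, 2.83]
force: [0.4, -0.5, -0.6]
width: 85.2
gripper_force: 0.0
```

Request:
step_arm --plan '[{"dx": -0.132, "dy": -0.119, "dz": -0.018, "ax": 0, "ay": 0, "az": 0, "gripper": 1}, {"dx": -0.132, "dy": -0.119, "dz": -0.018, "ax": 0, "ay": 0, "az": 0, "gripper": 1}, {"dx": -0.132, "dy": -0.119, "dz": -0.018, "ax": 0, "ay": 0, "az": 0, "gripper": 1}, {"dx": -0.132, "dy": -0.119, "dz": -0.018, "ax": 0, "ay": 0, "az": 0, "gripper": 1}, {"dx": -0.132, "dy": -0.119, "dz": -0.018, "ax": 0, "ay": 0, "az": 0, "gripper": 1}, {"dx": -0.132, "dy": -0.119, "dz": -0.018, "ax": 0, "ay": 0, "az": 0, "gripper": 1}, {"dx": -0.132, "dy": -0.119, "dz": -0.018, "ax": 0, "ay": 0, "az": 0, "gripper": 1}, {"dx": -0.132, "dy": -0.119, "dz": -0.018, "ax": 0, "ay": 0, "az": 0, "gripper": 1}, {"dx": -0.132, "dy": -0.119, "dz": -0.018, "ax": 0, "ay": 0, "az": 0, "gripper": 1}, {"dx": -0.132, "dy": -0.119, "dz": -0.018, "ax": 0, "ay": 0, "az": 0, "gripper": 1}, {"dx": -0.132, "dy": -0.119, "dz": -0.018, "ax": 0, "ay": 0, "az": 0, "gripper": 1}, {"dx": -0.132, "dy": -0.119, "dz": -0.018, "ax": 0, "ay": 0, "az": 0, "gripper": 1}, {"dx": -0.132, "dy": -0.119, "dz": -0.018, "ax": 0, "ay": 0, "az": 0, "gripper": 1}, {"dx": -0.132, "dy": -0.119, "dz": -0.018, "ax": 0, "ay": 0, "az": 0, "gripper": 1}, {"dx": 0, "dy": 0, "dz": 0, "ax": 0, "ay": 0, "az": 0, "gripper": 1}]'

```text
clock: 2.15
eef_pos: [601.0, -42.9, 329.0]
tool_rot: [-3.139, 0.003, 2.822]
force: [-1.5, -0.2, -0.3]
width: 85.4
gripper_force: 0.0
```

Run:
```python
from h import *
s,im,T=wrist();np.savez("w1.npz",TT=T,**im)
print(s["eef_pos"].round(1),s["tool_rot"].round(3))
P=cloud(im,T);z=P[...,2]
print("block",rect(P,(z>108)&(z<122)&(np.hypot(P[...,0]-615,P[...,1]+85)<60)))
print("wheel",rect(P,(z>60)&(z<140)&(np.hypot(P[...,0]-659,P[...,1]-50)<70)))
print("paper",np.nanmax(np.where(np.hypot(P[...,0]-590,P[...,1]-30)<25,z,np.nan)))
cv2.imwrite("pics/w1.png",im["color"][:,:,::-1])
```

```text
[601.  -42.9 329. ] [-3.139e+00  3.000e-03  2.822e+00]
block (np.int64(4282), array([614.6, -82.9], dtype=float32), np.float64(115.7), array([616.1, -84. ]), array([79.7, 60.5]), 71.7)
wheel (np.int64(3852), array([649.8,  37.5], dtype=float32), np.float64(99.4), array([661.,  35.]), array([88.2, 96.2]), 15.0)
paper 388.37055635388936
```

View pics/w1.png

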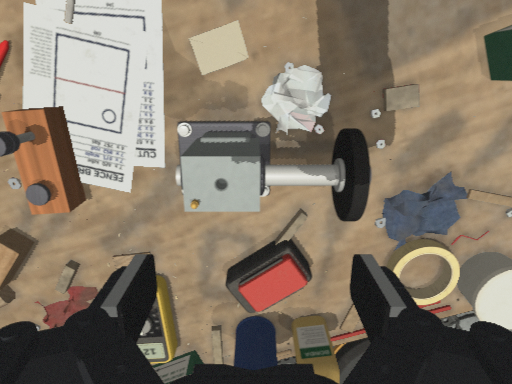

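The wrist view shows the block upright in frame with the bore at about (221,184). The wheel is at (350,175), and the rack at the left is partly cut off.

Run:
```python
from h import *
im=dict(np.load("w1.npz"));T=im["TT"]
g=cv2.cvtColor(im["color"],cv2.COLOR_RGB2GRAY);m=(g[174:194,211:231]<90)
v,u=np.nonzero(m);print(m.sum(),u.mean()+211,v.mean()+174,"bore",pix(im,T,u.mean()+211,v.mean()+174,115).round(1))
# top view bore
t=dict(np.load("top.npz"));g=cv2.cvtColor(t["color"],cv2.COLOR_RGB2GRAY).astype(float)[176:186,263:273];w=np.clip(130-g,0,None);v,u=np.mgrid[176:186,263:273]
print("top bore",pix(t,t["T"],(u*w).sum()/w.sum(),(v*w).sum()/w.sum(),115).round(1))
# wheel: rows of cloud: near-top rim pts
P=cloud(im,T);a=np.deg2rad(-18.3);e=np.array([-np.sin(a),np.cos(a)])
q=P[...,:2]-[615,-85];al=q@e;ac=q@np.array([np.cos(a),np.sin(a)])
mm=(P[...,2]>122)&(P[...,2]<140)&(al>110)&(al<170);print("rim top along",np.percentile(al[mm],[2,50,98]).round(1),"across",np.percentile(ac[mm],[2,50,98]).round(1))
bm=(abs(P[...,2]-115)<6)&(abs(al)<45)&(abs(ac)<35);print("block al",np.percentile(al[bm],[1,99]).round(1),np.percentile(ac[bm],[1,99]).round(1))
print(rel([505,-294,230],[np.pi,0,2.822]))
```

```text
60 220.46666666666667 184.65 bore [616.4 -84.3 115. ]
top bore [616.  -84.9 115. ]
rim top along [133.4 140.2 148.7] across [-29.8  -3.3  30. ]
block al [-37.6  41. ] [-29.3  30.3]
('shift', array([ 0.037 , -0.9045,  0.3295]), 'turn', array([-0.0005,  0.0001,  0.002 ]), 'mm', np.float64(289.0))
```

Request:
step_arm --plan '[{"dx": 0.006, "dy": -0.151, "dz": 0.055, "ax": 0, "ay": 0, "az": 0, "gripper": 1}, {"dx": 0.006, "dy": -0.151, "dz": 0.055, "ax": 0, "ay": 0, "az": 0, "gripper": 1}, {"dx": 0.006, "dy": -0.151, "dz": 0.055, "ax": 0, "ay": 0, "az": 0, "gripper": 1}, {"dx": 0.006, "dy": -0.151, "dz": 0.055, "ax": 0, "ay": 0, "az": 0, "gripper": 1}, {"dx": 0.006, "dy": -0.151, "dz": 0.055, "ax": 0, "ay": 0, "az": 0, "gripper": 1}, {"dx": 0.006, "dy": -0.151, "dz": 0.055, "ax": 0, "ay": 0, "az": 0, "gripper": 1}, {"dx": 0, "dy": 0, "dz": 0, "ax": 0, "ay": 0, "az": 0, "gripper": 1}]'

```text
clock: 3.08
eef_pos: [502.7, -294.7, 228.6]
tool_rot: [-3.14, -0.003, 2.824]
force: [-0.0, 0.3, -0.2]
width: 85.5
gripper_force: 0.0
```

Run:
```python
from h import *
s,im,T=wrist()
print(s["eef_pos"].round(1),s["tool_rot"].round(3))
P=cloud(im,T);z=P[...,2]
m=(z>95)&(z<112)&(np.hypot(P[...,0]-505,P[...,1]+294)<30)
print("pin",rect(P,m));v,u=np.nonzero(m);(cu,cv_),r=cv2.minEnclosingCircle(np.stack([u,v],1).astype(np.float32));print(cu,cv_,r,pix(im,T,cu,cv_,103).round(1))
cv2.imwrite("pics/w2.png",im["color"][:,:,::-1])
```

```text
[ 502.7 -294.7  228.6] [-3.140e+00 -3.000e-03  2.824e+00]
pin (np.int64(758), array([ 503.6, -296.3], dtype=float32), np.float64(103.4), array([ 504.6, -296.8]), array([22.5, 23.4]), 70.9)
251.5 188.5 15.890348434448242 [ 503.4 -296.5  103. ]
```

View pics/w2.png

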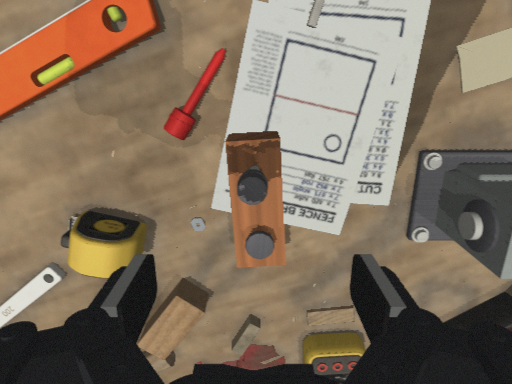

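The picture shows the lock pin head at (252,188), between the open fingers' plane; the flat pin is at (259,244), and the red pin is at upper left. I'll descend and grip.

Request:
step_arm --plan '[{"dx": -0.0055, "dy": -0.003, "dz": 0.145, "ax": 0, "ay": 0, "az": 0, "gripper": 1}, {"dx": 0, "dy": 0, "dz": 0.145, "ax": 0, "ay": 0, "az": 0, "gripper": 1}, {"dx": 0, "dy": 0, "dz": 0.145, "ax": 0, "ay": 0, "az": 0, "gripper": 1}, {"dx": 0, "dy": 0, "dz": 0, "ax": 0, "ay": 0, "az": 0, "gripper": 1}, {"dx": 0, "dy": 0, "dz": 0, "ax": 0, "ay": 0, "az": 0, "gripper": 0.25}, {"dx": 0, "dy": 0, "dz": 0, "ax": 0, "ay": 0, "az": 0, "gripper": 0.1}, {"dx": 0, "dy": 0, "dz": 0, "ax": 0, "ay": 0, "az": 0, "gripper": 0}, {"dx": 0, "dy": 0, "dz": 0, "ax": 0, "ay": 0, "az": 0, "gripper": 0}, {"dx": 0, "dy": 0, "dz": 0, "ax": 0, "ay": 0, "az": 0, "gripper": 0}]'

```text
clock: 4.25
eef_pos: [507.7, -294.3, 100.6]
tool_rot: [-3.141, 0.002, 2.828]
force: [-0.6, -0.3, 6.7]
width: 22.4
gripper_force: 58.5
```

Request:
step_arm --plan '[{"dx": 0, "dy": 0, "dz": -0.05, "ax": 0, "ay": 0, "az": 0, "gripper": 0}, {"dx": 0, "dy": 0, "dz": -0.15, "ax": 0, "ay": 0, "az": 0, "gripper": 0}, {"dx": 0, "dy": 0, "dz": -0.15, "ax": 0, "ay": 0, "az": 0, "gripper": 0}, {"dx": 0, "dy": 0, "dz": -0.15, "ax": 0, "ay": 0, "az": 0, "gripper": 0}, {"dx": 0, "dy": 0, "dz": 0, "ax": 0, "ay": 0, "az": 0, "gripper": 0}, {"dx": 0, "dy": 0, "dz": 0, "ax": 0, "ay": 0, "az": 0, "gripper": 0}]'

```text
clock: 5.0
eef_pos: [506.4, -293.1, 249.4]
tool_rot: [3.141, -0.001, 2.828]
force: [-0.7, 0.7, -0.6]
width: 21.8
gripper_force: 59.3
```

Run:
```python
from h import *
s,im,T=wrist();np.savez("w3.npz",TT=T,**im)
print(s["eef_pos"].round(1),s["tool_rot"].round(3),s["force"].round(1),s["width"])
Tc=im["T_tool_cam"];p=cloud(im,Tc)  # tool frame
m=(abs(p[...,0])<25)&(abs(p[...,1])<6)&(p[...,2]>0)&(p[...,2]<110)
for a in range(0,110,8):
    k=m&(p[...,2]>=a)&(p[...,2]<a+8)
    if k.sum()>5:print(a,k.sum(),np.percentile(p[k],[5,50,95],axis=0).round(1)[:,:2].T)
cv2.imwrite("pics/w3.png",im["color"][:,:,::-1])
```

```text
[ 506.4 -293.1  249.4] [ 3.141e+00 -1.000e-03  2.828e+00] [-0.7  0.7 -0.6] 21.805743082982705
0 259 [[11.9 13.2 13.9]
 [-5.5 -0.1  5.4]]
8 228 [[12.1 13.4 14.3]
 [-5.3 -0.1  5.5]]
16 96 [[11.7 13.1 13.5]
 [-5.3 -0.1  5.3]]
32 65 [[ 4.3  6.   6.8]
 [-3.6 -0.1  3.5]]
40 108 [[ 3.3  5.6  6.6]
 [-4.5 -0.4  3.9]]
48 93 [[ 3.1  5.6  6.5]
 [-4.6 -0.7  4. ]]
56 86 [[ 3.4  5.5  6.4]
 [-4.5 -0.7  3.4]]
64 74 [[ 3.   5.4  6.4]
 [-4.9 -0.7  4. ]]
72 73 [[ 2.8  5.4  6.3]
 [-4.7 -0.7  3.7]]
80 32 [[ 3.4  5.3  6.2]
 [-4.9 -0.7  3.4]]
```

View pics/w3.png

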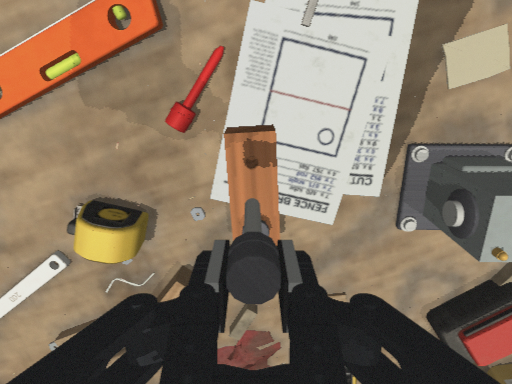

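Pin is held upright: the head is at (254,268) and the tip points to about (253,205). Next I move over the bore.

Request:
step_arm --plan '[{"dx": -0.0268, "dy": 0.1552, "dz": 0, "ax": 0, "ay": 0, "az": 0, "gripper": 0}, {"dx": -0.0268, "dy": 0.1552, "dz": 0, "ax": 0, "ay": 0, "az": 0, "gripper": 0}, {"dx": -0.0268, "dy": 0.1552, "dz": 0, "ax": 0, "ay": 0, "az": 0, "gripper": 0}, {"dx": -0.0268, "dy": 0.1552, "dz": 0, "ax": 0, "ay": 0, "az": 0, "gripper": 0}, {"dx": -0.0268, "dy": 0.1552, "dz": 0.03, "ax": 0, "ay": 0, "az": 0, "gripper": 0}, {"dx": 0, "dy": 0, "dz": 0, "ax": 0, "ay": 0, "az": 0, "gripper": 0}, {"dx": 0, "dy": 0, "dz": 0, "ax": 0, "ay": 0, "az": 0, "gripper": 0}]'

```text
clock: 5.92
eef_pos: [615.9, -85.1, 238.9]
tool_rot: [-3.14, -0.003, 2.828]
force: [0.0, -0.4, -1.4]
width: 21.9
gripper_force: 59.3
```

Run:
```python
from h import *
s,im,T=wrist();np.savez("w4.npz",TT=T,**im)
print(s["eef_pos"].round(1),s["tool_rot"].round(3),s["force"].round(1))
Tc=im["T_tool_cam"]
def pr(x):
    c=np.linalg.inv(Tc)@np.r_[x,1];return (c[:2]/c[2]*[im["fx"],im["fy"]]+[im["cx"],im["cy"]]).round(1)
print("tip px",pr([1.3,-.5,91.6]))
b=R.from_euler("xyz",s["tool_rot"]).inv().apply([616.2,-84.6,115]-s["eef_pos"]);print("bore tool",b.round(1),pr(b))
cv2.imwrite("pics/w4.png",cv2.resize(im["color"][110:300,170:340,::-1],None,fx=3.1,fy=3.1,interpolation=cv2.INTER_CUBIC))
```

```text
[615.9 -85.1 238.9] [-3.140e+00 -3.000e-03  2.828e+00] [ 0.  -0.4 -1.4]
tip px [252.4 200.7]
bore tool [ -0.6   0.8 123.9] [254.1 187.9]
```

View pics/w4.png

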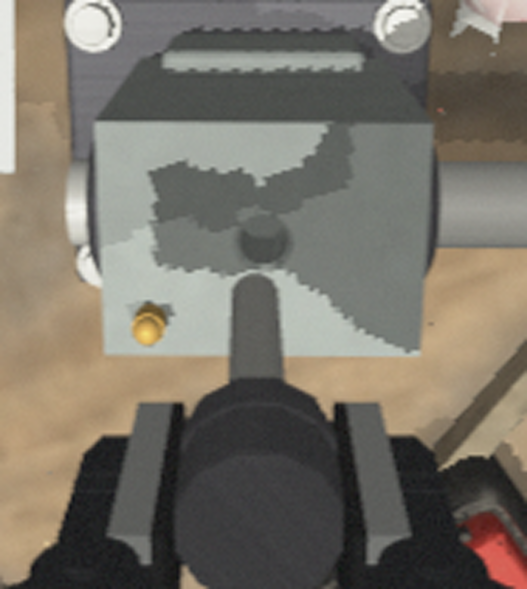

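The hole is at crop (264,240), image (255.2,187.4), and the pin tip is at about (252.3,200). A correction of 1.5–2 mm is needed before I lower it.

Request:
step_arm --plan '[{"dx": -0.005, "dy": 0.0065, "dz": 0.03, "ax": 0, "ay": 0, "az": 0, "gripper": 0}, {"dx": 0, "dy": 0, "dz": 0.04, "ax": 0, "ay": 0, "az": 0, "gripper": 0}, {"dx": 0, "dy": 0, "dz": 0.04, "ax": 0, "ay": 0, "az": 0, "gripper": 0}, {"dx": 0, "dy": 0, "dz": 0.015, "ax": 0, "ay": 0, "az": 0, "gripper": 0}, {"dx": 0, "dy": 0, "dz": 0, "ax": 0, "ay": 0, "az": 0, "gripper": 0}]'

```text
clock: 6.6
eef_pos: [618.7, -83.2, 202.3]
tool_rot: [-3.141, -0.001, 2.828]
force: [1.0, -0.0, -0.5]
width: 22.1
gripper_force: 59.3
```

Request:
step_arm --plan '[{"dx": 0, "dy": 0, "dz": 0.02, "ax": 0, "ay": 0, "az": 0, "gripper": 0}, {"dx": 0, "dy": 0, "dz": 0.02, "ax": 0, "ay": 0, "az": 0, "gripper": 0}, {"dx": 0, "dy": 0, "dz": 0, "ax": 0, "ay": 0, "az": 0, "gripper": 0}]'

```text
clock: 6.98
eef_pos: [618.6, -83.2, 190.2]
tool_rot: [-3.141, -0.001, 2.828]
force: [-0.5, -0.0, -0.8]
width: 22.3
gripper_force: 59.4
```

Request:
step_arm --plan '[{"dx": 0, "dy": 0, "dz": 0.016, "ax": 0, "ay": 0, "az": 0, "gripper": 0}, {"dx": 0, "dy": 0, "dz": 0, "ax": 0, "ay": 0, "az": 0, "gripper": 0}, {"dx": 0, "dy": 0, "dz": 0, "ax": 0, "ay": 0, "az": 0, "gripper": 0.5}, {"dx": 0, "dy": 0, "dz": 0, "ax": 0, "ay": 0, "az": 0, "gripper": 0.8}, {"dx": 0, "dy": 0, "dz": 0, "ax": 0, "ay": 0, "az": 0, "gripper": 1}]'

```text
clock: 7.6
eef_pos: [619.3, -83.1, 186.3]
tool_rot: [3.141, 0.001, 2.828]
force: [0.5, -0.4, 0.5]
width: 75.3
gripper_force: 0.0
```

Request:
step_arm --plan '[{"dx": 0, "dy": 0, "dz": -0.05, "ax": 0, "ay": 0, "az": 0, "gripper": 1}, {"dx": 0, "dy": 0, "dz": -0.1, "ax": 0, "ay": 0, "az": 0, "gripper": 1}, {"dx": 0, "dy": 0, "dz": -0.1, "ax": 0, "ay": 0, "az": 0, "gripper": 1}, {"dx": 0.002, "dy": 0.1547, "dz": 0, "ax": 0, "ay": 0, "az": 0, "gripper": 1}, {"dx": 0.002, "dy": 0.1547, "dz": 0, "ax": 0, "ay": 0, "az": 0, "gripper": 1}, {"dx": 0.002, "dy": 0.1546, "dz": 0.05, "ax": 0, "ay": 0, "az": 0, "gripper": 1}, {"dx": 0, "dy": 0, "dz": 0.15, "ax": 0, "ay": 0, "az": 0, "gripper": 1}, {"dx": 0, "dy": 0, "dz": 0, "ax": 0, "ay": 0, "az": 0, "gripper": 1}, {"dx": 0, "dy": 0, "dz": 0, "ax": 0, "ay": 0, "az": 0, "gripper": 1}]'

```text
clock: 8.72
eef_pos: [661.1, 48.6, 203.0]
tool_rot: [3.141, 0.002, 2.827]
force: [0.7, -0.5, 0.4]
width: 85.3
gripper_force: 0.0
```

```bash
cat >> h.py <<'E'
def pin():
    "centre and height of the dark head near the bore, from the scene camera's depth"
    im=ctrl.get_image("scene");P=cloud(im,im["T"]);d=np.hypot(P[...,0]-616.5,P[...,1]+84)
    k=(d<16)&(P[...,2]>118)&(P[...,2]<210);return k.sum(),np.percentile(P[k],[2,50,98],axis=0).round(1)[:,2] if k.sum() else None,im
E
python3 - <<'E'
from h import *
n,z,im=pin();print(n,z);cv2.imwrite("pics/s2.png",cv2.resize(im["color"][120:260,170:340,::-1],None,fx=4,fy=4))
s,im,T=wrist();print(s["eef_pos"].round(1),s["tool_rot"].round(3),s["qpos"].round(2))
P=cloud(im,T);a=np.deg2rad(-18.3);e=np.array([-np.sin(a),np.cos(a)])
q=P[...,:2]-s["eef_pos"][:2];al=q@e;ac=q@np.array([np.cos(a),np.sin(a)])
mm=(P[...,2]>115)&(P[...,2]<138)&(abs(al)<25)&(abs(ac)<60);print("rim rel tcp along",np.percentile(al[mm],[2,50,98]).round(1),"across",np.percentile(ac[mm],[2,50,98]).round(1),np.percentile(P[mm][:,2],98))
E
```

```text
93 [119.7 165.4 188.4]
[661.5  48.6 203.5] [3.141e+00 3.000e-03 2.826e+00] [-0.2   0.7   0.14  1.53 -0.11  0.91  1.24]
rim rel tcp along [-7.5 -0.   7.8] across [-39.3 -10.9  32.6] 133.21350673537685
```

View pics/s2.png

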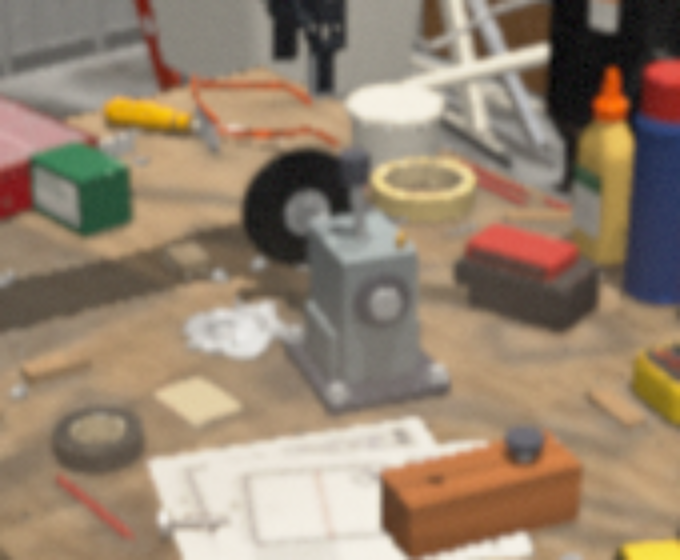

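The pin stands upright in the bore at (355,180), and the gripper is over the wheel. Next I swing the tool back 45° about the spindle axis.

Request:
step_arm --plan '[{"dx": 0.0641, "dy": 0, "dz": 0.005, "ax": 0, "ay": -0.1, "az": 0, "gripper": 1}, {"dx": 0.0641, "dy": 0, "dz": 0.005, "ax": 0, "ay": -0.1, "az": 0, "gripper": 1}, {"dx": 0.0641, "dy": 0, "dz": 0.005, "ax": 0, "ay": -0.1, "az": 0, "gripper": 1}, {"dx": 0.0641, "dy": 0, "dz": 0.005, "ax": 0, "ay": -0.1, "az": 0, "gripper": 1}, {"dx": 0.0641, "dy": 0, "dz": 0.005, "ax": 0, "ay": -0.1, "az": 0, "gripper": 1}, {"dx": 0, "dy": 0, "dz": 0, "ax": 0, "ay": 0, "az": 0, "gripper": 1}, {"dx": 0, "dy": 0, "dz": 0, "ax": 0, "ay": 0, "az": 0, "gripper": 1}]'

```text
clock: 9.7
eef_pos: [610.0, 29.9, 190.4]
tool_rot: [-3.035, 0.455, 2.815]
force: [0.7, 0.0, -0.5]
width: 85.8
gripper_force: 0.0
```

```bash
cat >> h.py <<'E'
C=np.array([661.2,49.5,80])
def wh():
    "wheel centre in tool frame"
    s=ctrl.read_state();r=R.from_euler("xyz",s["tool_rot"]);z=r.as_matrix()[:,2]
    print("C in tool",r.inv().apply(C-s["eef_pos"]).round(1),"tilt",np.rad2deg(np.arcsin(-z[0]*.949+z[1]*.314)).round(1),"q",s["qpos"].round(2),"F",s["force"].round(1),"w",s["width"].round(1))
E
python3 -c "
from h import *
wh()"
```

```text
Traceback (most recent call last):
  File "h.py", line 29, in wh
    print("C in tool",r.inv().apply(C-s["eef_pos"]).round(1),"tilt",np.rad2deg(np.arcsin(-z[0]*.949+z[1]*.314)).round(1),"q",s["qpos"].round(2),"F",s["force"].round(1),"w",s["width"].round(1))
                                                                                                                                                                            ^^^^^^^^^^^^^^^^
AttributeError: 'float' object has no attribute 'round'
```

```bash
sed -i 's/s\["width"\].round(1)/round(float(s["width"]),1)/' h.py
python3 -c "
from h import *
wh()"
```

```text
C in tool [ 10.7  47.3 113.3] tilt -25.9 q [-0.44  0.57  0.24  2.04  0.77  0.3   0.24] F [ 0.7  0.  -0.5] w 85.8
```

```bash
python3 -c "
from h import *
print(rel([661.2,49.5,203],[np.pi,0,2.824]))"
```

```text
('shift', array([-0.1448,  0.1185,  0.0115]), 'turn', array([-0.068 ,  0.2894, -0.0209]), 'mm', np.float64(56.3))
```

Request:
step_arm --plan '[{"dx": 0, "dy": 0, "dz": 0, "ax": -0.0227, "ay": 0.0965, "az": -0.007, "gripper": 1}, {"dx": 0, "dy": 0, "dz": 0, "ax": -0.0227, "ay": 0.0965, "az": -0.007, "gripper": 1}, {"dx": 0, "dy": 0, "dz": 0, "ax": -0.0227, "ay": 0.0965, "az": -0.007, "gripper": 1}, {"dx": 0, "dy": 0, "dz": 0, "ax": 0, "ay": 0, "az": 0, "gripper": 1}]'

```text
clock: 10.2
eef_pos: [612.6, 24.2, 186.8]
tool_rot: [-3.127, 0.04, 2.811]
force: [0.1, 0.3, -1.0]
width: 85.0
gripper_force: 0.0
```

```bash
python3 -c "
from h import *
print(rel([661.2,49.5,203],[np.pi,0,2.824]));wh()"
```

```text
('shift', array([-0.1279,  0.1316, -0.0507]), 'turn', array([-0.0094,  0.0255, -0.0087]), 'mm', np.float64(57.1))
C in tool [-33.4  41.2 107.7] tilt -2.3 q [ 0.11  0.66 -0.35  1.72  0.34  0.8   0.84] F [ 0.1  0.3 -1. ] w 85.0
```

Request:
step_arm --plan '[{"dx": -0.064, "dy": 0.066, "dz": -0.0255, "ax": 0, "ay": 0, "az": 0, "gripper": 1}, {"dx": -0.064, "dy": 0.066, "dz": -0.0255, "ax": -0.0094, "ay": 0.0255, "az": -0.0087, "gripper": 1}, {"dx": 0, "dy": 0, "dz": 0, "ax": 0, "ay": 0, "az": 0, "gripper": 1}, {"dx": 0.0641, "dy": 0, "dz": 0.005, "ax": 0, "ay": -0.1, "az": 0, "gripper": 1}, {"dx": 0, "dy": 0, "dz": 0, "ax": 0, "ay": 0, "az": 0, "gripper": 1}, {"dx": 0, "dy": 0, "dz": 0, "ax": 0, "ay": 0, "az": 0, "gripper": 1}]'

```text
clock: 10.95
eef_pos: [639.5, 60.6, 201.8]
tool_rot: [-3.138, 0.155, 2.834]
force: [1.7, 0.7, 0.5]
width: 85.4
gripper_force: 0.0
```

```bash
python3 -c "
from h import *
wh()"
```

```text
C in tool [ -5.   -3.6 124. ] tilt -8.9 q [ 0.02  0.63 -0.31  1.72  0.4   0.71  0.75] F [1.7 0.7 0.5] w 85.4
```

Request:
step_arm --plan '[{"dx": -0.0167, "dy": -0.0113, "dz": 0.08, "ax": 0, "ay": 0, "az": 0.0076, "gripper": 1}, {"dx": 0, "dy": 0, "dz": 0.1, "ax": 0, "ay": 0, "az": 0, "gripper": 0.6}, {"dx": 0, "dy": 0, "dz": 0.06, "ax": 0, "ay": 0, "az": 0, "gripper": 0.5}, {"dx": 0, "dy": 0, "dz": 0, "ax": 0, "ay": 0, "az": 0, "gripper": 0.4}, {"dx": 0, "dy": 0, "dz": 0, "ax": 0, "ay": 0, "az": 0, "gripper": 0.3}]'

```text
clock: 11.58
eef_pos: [654.9, 52.0, 131.6]
tool_rot: [3.141, 0.156, 2.821]
force: [0.6, 0.2, 0.3]
width: 25.4
gripper_force: 0.0
```

```bash
python3 -c "
from h import *
wh()"
```

```text
C in tool [ 1.4 -0.4 52.1] tilt -8.9 q [-0.    0.74 -0.26  1.74  0.45  0.59  0.71] F [0.6 0.2 0.3] w 25.4
```

Request:
step_arm --plan '[{"dx": 0, "dy": 0, "dz": 0, "ax": 0, "ay": 0, "az": 0, "gripper": 0.1}, {"dx": 0, "dy": 0, "dz": 0, "ax": 0, "ay": 0, "az": 0, "gripper": 0}, {"dx": 0, "dy": 0, "dz": 0, "ax": 0, "ay": 0, "az": 0, "gripper": 0}, {"dx": -0.0136, "dy": 0, "dz": 0.0005, "ax": 0, "ay": 0.05, "az": 0, "gripper": 0}, {"dx": -0.0136, "dy": 0, "dz": 0.0005, "ax": 0, "ay": 0.05, "az": 0, "gripper": 0}, {"dx": -0.0136, "dy": 0, "dz": 0.0005, "ax": 0, "ay": 0.05, "az": 0, "gripper": 0}, {"dx": -0.0136, "dy": 0, "dz": 0.0005, "ax": 0, "ay": 0.05, "az": 0, "gripper": 0}]'

```text
clock: 12.45
eef_pos: [669.7, 45.7, 131.5]
tool_rot: [-3.141, -0.162, 2.82]
force: [-0.2, -2.4, -4.2]
width: 14.6
gripper_force: 59.9
```

```bash
python3 -c "
from h import *
wh();print(pin()[:2])"
```

```text
C in tool [ 0.8  1.  52.3] tilt 9.3 q [ 0.13  0.89 -0.41  1.39  0.28  1.07  0.94] F [-0.2 -2.4 -4.2] w 14.6
(np.int64(82), array([118.4, 155.7, 185.6]))
```

Turning smoothly with the pin still up, so I continue.

Request:
step_arm --plan '[{"dx": -0.0136, "dy": 0, "dz": 0.0005, "ax": 0, "ay": 0.05, "az": 0, "gripper": 0}, {"dx": -0.0136, "dy": 0, "dz": 0.0005, "ax": 0, "ay": 0.05, "az": 0, "gripper": 0}, {"dx": -0.0136, "dy": 0, "dz": 0.0005, "ax": 0, "ay": 0.05, "az": 0, "gripper": 0}, {"dx": -0.0136, "dy": 0, "dz": 0.0005, "ax": 0, "ay": 0.05, "az": 0, "gripper": 0}, {"dx": -0.0136, "dy": 0, "dz": 0.0005, "ax": 0, "ay": 0.05, "az": 0, "gripper": 0}]'

```text
clock: 13.12
eef_pos: [687.7, 39.7, 123.3]
tool_rot: [-3.14, -0.554, 2.82]
force: [-1.1, -1.6, -4.3]
width: 14.8
gripper_force: 61.5
```

```bash
python3 -c "
from h import *
wh();print(pin()[:2])"
```

```text
C in tool [ 1.3  1.  51.7] tilt 31.7 q [ 0.13  1.17 -0.44  0.88  0.16  1.65  1.07] F [-1.1 -1.6 -4.3] w 14.8
(np.int64(69), array([120. , 136. , 145.7]))
```

The pin has dropped: its head top is at about 146 mm, roughly 6 mm short of home. I'll release the wheel and go over to push it.

Request:
step_arm --plan '[{"dx": 0, "dy": 0, "dz": 0, "ax": 0, "ay": 0, "az": 0, "gripper": 0.4}, {"dx": 0, "dy": 0, "dz": 0, "ax": 0, "ay": 0, "az": 0, "gripper": 0.6}, {"dx": 0, "dy": 0, "dz": 0, "ax": 0, "ay": 0, "az": 0, "gripper": 0.6}, {"dx": 0, "dy": 0, "dz": -0.08, "ax": 0, "ay": 0, "az": 0, "gripper": 0.6}, {"dx": 0, "dy": 0, "dz": -0.16, "ax": 0, "ay": 0, "az": 0, "gripper": 0.6}, {"dx": 0.0758, "dy": 0, "dz": 0.007, "ax": 0, "ay": -0.117, "az": 0, "gripper": 0.6}, {"dx": 0.0758, "dy": 0, "dz": 0.007, "ax": 0, "ay": -0.117, "az": 0, "gripper": 0.3}, {"dx": 0.0758, "dy": 0, "dz": 0.007, "ax": 0, "ay": -0.117, "az": 0, "gripper": 0}, {"dx": 0, "dy": 0, "dz": 0, "ax": 0, "ay": 0, "az": 0, "gripper": 0}, {"dx": 0, "dy": 0, "dz": 0, "ax": 0, "ay": 0, "az": 0, "gripper": 0}]'

```text
clock: 14.42
eef_pos: [672.4, 47.2, 203.9]
tool_rot: [-3.138, -0.063, 2.819]
force: [0.4, -0.8, -0.2]
width: 0.0
gripper_force: 0.0
```

```bash
python3 -c "
from h import *
wh();print(pin()[:2]);s=ctrl.read_state();print(s['eef_pos'].round(1))
r=[np.pi,0,2.824]
print(rel(s['eef_pos'],r));print(rel([617,-83.5,200],r,None,r))"
```

```text
C in tool [  3.5  -0.9 124.3] tilt 3.6 q [ 0.11  0.77 -0.4   1.42  0.28  1.07  0.91] F [ 0.4 -0.8 -0.2] w 0.0
(np.int64(71), array([118.6, 136. , 147.5]))
[673.6  46.8 203.5]
('shift', array([0., 0., 0.]), 'turn', array([-0.0018, -0.0399, -0.004 ]), 'mm', np.float64(0.0))
('shift', array([ 0.0437, -0.4715,  0.0118]), 'turn', array([0., 0., 0.]), 'mm', np.float64(142.1))
```

Request:
step_arm --plan '[{"dx": 0, "dy": 0, "dz": 0, "ax": -0.002, "ay": -0.04, "az": -0.004, "gripper": 0}, {"dx": 0.0146, "dy": -0.157, "dz": 0, "ax": 0, "ay": 0, "az": 0, "gripper": 0}, {"dx": 0.0146, "dy": -0.157, "dz": 0, "ax": 0, "ay": 0, "az": 0, "gripper": 0}, {"dx": 0.0146, "dy": -0.157, "dz": 0, "ax": 0, "ay": 0, "az": 0, "gripper": 0}, {"dx": 0, "dy": 0, "dz": 0.04, "ax": 0, "ay": 0, "az": 0, "gripper": 0}, {"dx": 0, "dy": 0, "dz": 0, "ax": 0, "ay": 0, "az": 0, "gripper": 0}, {"dx": 0, "dy": 0, "dz": 0, "ax": 0, "ay": 0, "az": 0, "gripper": 0}]'

```text
clock: 15.35
eef_pos: [616.9, -81.3, 190.5]
tool_rot: [3.14, -0.002, 2.827]
force: [0.1, -0.3, -0.5]
width: 0.4
gripper_force: 0.0
```

Request:
step_arm --plan '[{"dx": 0, "dy": -0.006, "dz": 0.035, "ax": 0, "ay": 0, "az": 0, "gripper": 0}, {"dx": 0, "dy": 0, "dz": 0.025, "ax": 0, "ay": 0, "az": 0, "gripper": 0}, {"dx": 0, "dy": 0, "dz": 0.01, "ax": 0, "ay": 0, "az": 0, "gripper": 0}, {"dx": 0, "dy": 0, "dz": 0, "ax": 0, "ay": 0, "az": 0, "gripper": 0}]'

```text
clock: 15.85
eef_pos: [614.8, -84.4, 169.1]
tool_rot: [-3.141, -0.003, 2.825]
force: [-0.7, 0.4, 1.0]
width: -0.2
gripper_force: 0.0
```

Request:
step_arm --plan '[{"dx": 0, "dy": 0, "dz": 0.008, "ax": 0, "ay": 0, "az": 0, "gripper": 0}, {"dx": 0, "dy": 0, "dz": 0.005, "ax": 0, "ay": 0, "az": 0, "gripper": 0}, {"dx": 0, "dy": 0, "dz": 0, "ax": 0, "ay": 0, "az": 0, "gripper": 0}]'

```text
clock: 16.23
eef_pos: [615.0, -84.6, 165.6]
tool_rot: [-3.141, -0.002, 2.825]
force: [0.6, 0.1, 0.2]
width: -0.3
gripper_force: 0.0
```

Request:
step_arm --plan '[{"dx": 0, "dy": 0, "dz": 0.005, "ax": 0, "ay": 0, "az": 0, "gripper": 0}, {"dx": 0, "dy": 0, "dz": 0.005, "ax": 0, "ay": 0, "az": 0, "gripper": 0}, {"dx": 0, "dy": 0, "dz": 0, "ax": 0, "ay": 0, "az": 0, "gripper": 0}]'

```text
clock: 16.6
eef_pos: [615.2, -84.4, 162.9]
tool_rot: [-3.142, -0.002, 2.825]
force: [-0.6, 0.1, 3.0]
width: 0.2
gripper_force: 1.5
```

Request:
step_arm --plan '[{"dx": 0, "dy": 0, "dz": 0.005, "ax": 0, "ay": 0, "az": 0, "gripper": 0}, {"dx": 0, "dy": 0, "dz": 0, "ax": 0, "ay": 0, "az": 0, "gripper": 0}]'

```text
clock: 16.85
eef_pos: [615.2, -84.3, 161.7]
tool_rot: [-3.142, -0.002, 2.825]
force: [-1.5, 0.6, 6.6]
width: -0.3
gripper_force: 3.1
```

Request:
step_arm --plan '[{"dx": 0, "dy": 0, "dz": 0.006, "ax": 0, "ay": 0, "az": 0, "gripper": 0}, {"dx": 0, "dy": 0, "dz": 0, "ax": 0, "ay": 0, "az": 0, "gripper": 0}]'

```text
clock: 17.1
eef_pos: [615.3, -84.2, 161.5]
tool_rot: [-3.141, -0.001, 2.825]
force: [-3.7, 0.5, 15.8]
width: -0.1
gripper_force: 8.1
```

Request:
step_arm --plan '[{"dx": 0, "dy": 0, "dz": 0.006, "ax": 0, "ay": 0, "az": 0, "gripper": 0}, {"dx": 0, "dy": 0, "dz": 0, "ax": 0, "ay": 0, "az": 0, "gripper": 0}]'

```text
clock: 17.35
eef_pos: [615.3, -84.2, 161.3]
tool_rot: [-3.141, -0.001, 2.825]
force: [-8.0, 1.1, 27.0]
width: -0.0
gripper_force: 13.2
```

Request:
step_arm --plan '[{"dx": 0, "dy": 0, "dz": -0.02, "ax": 0, "ay": 0, "az": 0, "gripper": 0}, {"dx": 0, "dy": 0, "dz": -0.2, "ax": 0, "ay": 0, "az": 0, "gripper": 0}, {"dx": 0.1, "dy": 0.1, "dz": -0.15, "ax": 0, "ay": 0, "az": 0, "gripper": 0}, {"dx": 0, "dy": 0.2, "dz": 0, "ax": 0, "ay": 0, "az": 0, "gripper": 0}, {"dx": 0, "dy": 0.2, "dz": 0, "ax": 0, "ay": 0, "az": 0, "gripper": 0}, {"dx": 0, "dy": 0, "dz": 0, "ax": 0, "ay": 0, "az": 0, "gripper": 0}, {"dx": 0, "dy": 0, "dz": 0, "ax": 0, "ay": 0, "az": 0, "gripper": 0}]'

```text
clock: 18.23
eef_pos: [633.0, 66.7, 267.6]
tool_rot: [-3.14, -0.004, 2.825]
force: [0.4, -1.4, -0.1]
width: -0.1
gripper_force: 0.0
```

Run:
```python
from h import *
n,z,im=pin();print(n,z)
t=ctrl.get_image("top");P=cloud(t,t["T"]);d=np.hypot(P[...,0]-616.2,P[...,1]+84.6);k=(d<10);print("top head z",np.median(P[k][:,2]),"block",np.nanmedian(P[(d>17)&(d<28)][:,2]))
a=cv2.resize(im["color"][150:250,210:320,::-1],None,fx=4,fy=4,interpolation=cv2.INTER_CUBIC);b=cv2.resize(t["color"][140:240,190:280,::-1],None,fx=4,fy=4);cv2.imwrite("pics/end.png",np.hstack([a,b])[:, :800])
```

```text
73 [118.7 132.2 142.5]
top head z 138.7076106045704 block 114.34186298957638
```

View pics/end.png

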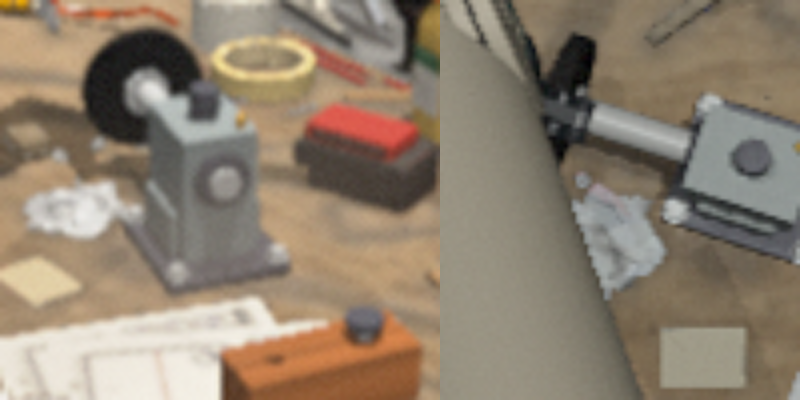

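The head sits flush on the block at (203,98): it stands 24.4 mm above the block face, against 24 mm for a fully seated pin. The arm is clear, so I'm handing the job in.

```bash
python3 -c "
from cell import ctrl
print(ctrl.finish_job())"
```

```text
the job is handed in; nothing more can be done
None
```

The long lock pin is fully home in the arbor's cross-hole with its head flush on the block, the short pin is still in the rack, and I handed the job in at about 18 s; no verdict came back.

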